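# Finish the crosswise drying stack, then hold the drying box open

### The job

Finish the stack of wooden blanks on the metal drying board: lay the two loose blanks on top as a third layer, crosswise to the second layer, one directly above each blank of the bottom layer. Then lift the lid of the wooden drying box beside it by its bar handle and hold it open at 45 degrees, so that the stack can be put in; the lid falls shut if let go, so finish while still holding it there. Leave the stone, the jar and the file where they are.

Things in the scene. Friction and masses are not known exactly. Their poses are not given: they have to be found in the camera images.
- board: Square aluminium drying board, 170 x 170 x 6 mm, fixed flat on the bench, either left or right of the robot. Origin: centre of its underside; z up; x is the direction in which the bottom blanks lie, y the direction in which the second-layer blanks lie. The finished stack fits the board: blanks of a layer lie parallel, their centre lines 100 mm apart (50 mm either side of the board's centre).
- slat_a: Light wooden blank, 160 x 22 x 16 mm, 35 g, as all the blanks. Origin: centre of its underside; x along its length, z up. Bottom layer: lies on the board along the board's x, at board y = -50 mm, underside at board z = 6 mm.
- slat_b: The other bottom-layer blank, at board y = +50 mm.
- slat_c: Second-layer blank, lying along the board's y across the bottom pair, at board x = -50 mm, underside at board z = 22 mm, top at 38 mm.
- slat_d: The other second-layer blank, at board x = +50 mm.
- slat_e: Loose blank of the same size lying flat on the bench between board and box, still to be laid (underside at board z = 38 mm when laid). Either loose blank may go to either side.
- slat_f: The second loose blank, beside slat_e.
- chest: Wooden drying box, 200 (x) x 220 (y) x 85 mm high, walls 8 mm, fixed on the bench on the other side from the board. Origin: centre of its underside; z up; its front, with five dark vent holes, is at its -x face, towards the robot. The lid's hinge line runs along the box's y, 100 mm to +x of the origin (far rim) and 85.5 mm up.
- lid: Plywood lid, 200 x 220 x 8 mm, about 0.2 to 0.4 kg, hinged on the far rim of the box. Origin: on the hinge line, at the middle; when shut its axes are those of the box and the plate reaches from x = 0 to x = -200 mm, z = 0 to 8 mm.
- lid_handle (a point): Middle of the steel bar handle on the lid: a round bar, 10 mm thick, 100 mm long, parallel to the hinge line, on a leg at each end, its axis 35 mm above the lid's upper face; in the lid's frame at x = -170 mm, z = +43 mm. 30 mm from the lid's front edge.
- hinge (a joint): Opening angle of the lid, rad: 0 shut, grows as the front edge goes up; 0.785 is 45 degrees; stop at 1.3. No spring and almost no friction: it falls shut by its own weight from any angle.
- stone: Sharpening stone on a wooden base, 60 x 190 x 34 mm, loose, beyond the work; origin at the centre of its underside. Leave alone.
- jar: Amber glass jar with black cap, 60 mm across, 85 mm high, loose, beyond the work; origin at the centre of its underside. Leave alone.
- file: Flat steel file with a round wooden handle, about 220 mm long, 18 mm thick at the handle, lying flat between the loose blanks and the robot, across the robot's forward direction; origin at its middle, on the bench. Leave alone.
Things that resemble listed ones, but are neither listed nor needed, are in the scene too. Leave any orange or pink look-alike of the slat_f alone. What is shaped like the slat_e but purple or turquoise is not meant.

How it is judged:
By the outcome, as a careful person would: the job done as asked, in the order asked, and still so for the second after the job is handed in, while the arm keeps its last pose, push and grip.
It also fails if it takes over 66 s, if anything falls off the work surface, if the arm or the gripper's body presses on something with over 40 N, if the wrist force passes 120 N, or if a joint passes its speed limit or range.

### The arm

A 6-joint arm with a two-finger parallel gripper is mounted at the origin on the work surface. World frame = base frame: x ahead of the robot, y to its left, z up, the work surface at z = 0. Lengths are in m, angles in rad, forces in N, time in s.
With the tool pointing down it reaches from about 0.375 to 0.9 m from the base axis. Payload 3.1 kg.
Tool frame: the origin (TCP) lies on the centre line of the jaws, within the pads' length; the fingertips stand 25 mm ahead of it and the grasp point (between the pads) lies 6 mm ahead of it; x points along the fingers, y is the direction in which the jaws open and shut, and the axes are right-handed (so a half turn about x gives the same grasp; the last joint's range is limited). The gripper opens to 87 mm and grips with 3 to 60 N. Pads are 19 mm wide; open, the fingers measure 117 mm over their backs; the gripper's body (75 mm by 190 mm) begins 51 mm behind the grasp point.
Start: joints at [0.976, 0.527, 1.433, -0, 1.181, -0.178], TCP at [0.253, 0.571, 0.248] pointing down, gripper open.
Joint ranges: [-3.08, 3.08], [-0.75, 2.2], [0.22, 2.44], [-1.43, 4.57], [0, 2.65], [-2.85, 2.85]. Speed limits (rad/s): [2.79, 2.79, 3.14, 3.14, 3.14, 3.14].

### API

Orientations are given as a unit quaternion [x, y, z, w].
In Python, from rig import robot gives the robot as it stands. The module is installed in compiled form; this text tells all that it offers.
- The arm moves only by the tool move_arm, never from a script. Its argument "commands" is a list of rows, each a list of 5 numbers: the gripper's target within -1 to 1 (shut at 1, half-way at 0, fully open at -1), then the shift along the tool's x, y, z in mm, then the turn about the tool's x in degrees. A call has 1 to 8 rows; each row is the pose to reach, as a shift and turn from the pose commanded when the call began, along the tool's axes at that moment; what a row does not reach only later rows make up. A row lasts 1/12 s, in which the tool goes at most 41.7 mm and 7.16 degrees, less where a joint would pass 70% of its speed; a pose out of reach is approached as far as the arm can. A call with a gripper value outside its range is refused whole. The fingers move at their own pace and stop on an object; "newtons" is the grip in N (left out, the last holds). Time passes only in rows, so rows that repeat a pose let the fingers close. It gives the time, the measured TCP pose, the force and the opening at its end, in the units of the state.
- robot.get_obs(): the state, without advancing time (a new reading comes with each control period).
- robot.camera(name): name is "side" or "top"; returns a dict with "image" (420x560x3 uint8, red, green, blue), "fx", "fy", "cx", "cy" (pixels), "distortion" ([k1, k2, p1, p2, k3] as OpenCV has them; the pictures are not rectified), "xyz" and "rotation" of the camera in the world. Camera axes: x right, y down, z forward; pixel columns grow to the right and rows downward; lengths in m; the calibration is good to about 2 mm. A picture is of the moment at which its call begins. There is no depth.
- robot.hand_in(): hands the job in, once; it reports no verdict.
Trained networks look in a picture, given as the dict that the camera call returned (one of the last four; its "shot" number tells which), for a name from the list of things; names that differ only in an ending like _2 or _b are one class to them, and where a whole thing is asked for, a point or a joint stands for the part that bears it (a point fixed in the world has none). Each returns a list of dicts, best first, with "p" (0 to 1); they miss things now and then, are a little off and sometimes report something else, mostly with a low value. They report only what shows in the picture. A call takes as long as a camera call. They do not tell look-alikes from the thing itself.
- robot.regions_of(picture, name): "pixels" (420x560 bool, what is visible of it) and "bbox" ([left, top, right, bottom] in pixels, round what is visible of it).
The state is a dict: "time": time; "q": joint angles; "joint_velocities": joint speeds; "joint_torque": joint torques, N m; "position": TCP position; "tool_rot": TCP orientation; "ft_force": force on the tool from outside, world axes, zero at the start; "moment": the same for the moment, N m; "grip_width": finger opening in m.
Only numpy, scipy, OpenCV 4.12 (cv2) and the standard library are available. Lean on these libraries where they do the work, as an engineer would, in place of code of your own. Each camera call takes 0.05 s, during which the arm holds its last target.

## Working session

There is one attempt and no reset: what is moved stays moved. The work goes in short steps, Python scripts to look and compute and a tool call to move; the robot and the scene stay as the last step left them, time stands still between calls to the robot, and variables do not carry over. Pictures are saved under pics/ and viewed, and the job is handed in when it is done.

Besides the shell and the picture viewer there is one more tool, called after "Request:" as name([rows], argument=value, ...), one row to a line, values as JSON. move_arm: Moves the arm, as the interface text tells. Its arguments: {"type":"object","properties":{"commands":{"type":"array","items":{"type":"array","items":{"type":"number"}}},"newtons":{"type":"number"}},"required":["commands"]}

```bash
mkdir -p pics; ls
python3 - <<'E'
from rig import robot
import cv2
o=robot.get_obs(); print(o)
for n in("side","top"):
    c=robot.camera(n); cv2.imwrite(f"pics/{n}0.png",c["image"][:,:,::-1])
    print({k:v for k,v in c.items() if k!="image"})
E
```

```text
pics
{'time': 0.0, 'q': array([ 9.75532276e-01,  5.28468763e-01,  1.43389054e+00, -2.75646298e-05,
        1.18139158e+00, -1.78521975e-01]), 'joint_velocities': array([-0.00108524, -0.00026344,  0.00172046,  0.000499  ,  0.00120459,
        0.00208197]), 'joint_torque': array([ 1.47881568e-03, -4.40036631e+01, -1.76594245e+01,  6.31992845e-02,
        5.81065868e-02, -1.71415581e-04]), 'position': array([0.2525978 , 0.57094399, 0.24657372]), 'tool_rot': array([ 0.14556291,  0.69209142, -0.146983  ,  0.69153229]), 'ft_force': array([ 0.16294367, -0.06507126,  0.20832024]), 'moment': array([ 0.01321191, -0.0822828 ,  0.0119094 ]), 'grip_width': 0.0866480636438655}
{'fx': 441.93452335982926, 'fy': 441.93452335982926, 'cx': 274.0973960652814, 'cy': 210.24827238604743, 'distortion': array([-0.07369974,  0.        ,  0.        ,  0.        ,  0.        ]), 'xyz': array([ 0.09043569, -0.53989331,  1.0145953 ]), 'rotation': array([ 0.88756162, -0.33179686,  0.10770088, -0.30090817]), 'shot': 1}
{'fx': 465.68036701885967, 'fy': 465.68036701885967, 'cx': 278.36580805045617, 'cy': 215.4974024882174, 'distortion': array([0.01812712, 0.        , 0.        , 0.        , 0.        ]), 'xyz': array([0.35074758, 0.01777849, 1.13506159]), 'rotation': array([ 0.71160263, -0.69535815,  0.0710328 , -0.07108496]), 'shot': 2}
```

View pics/side0.png

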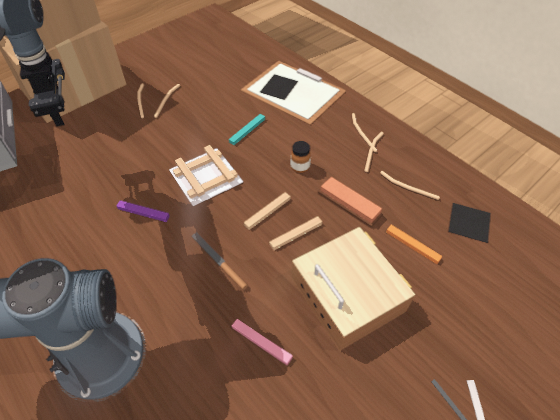

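View pics/top0.png

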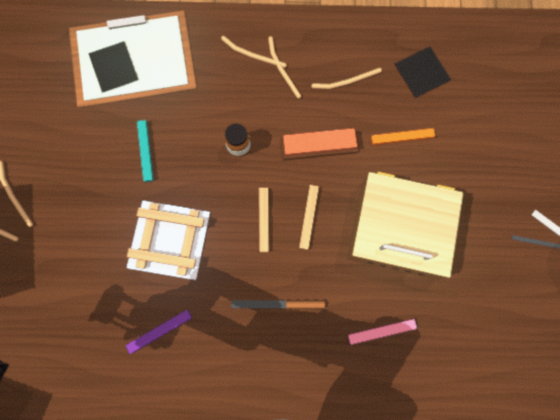

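The side view shows the stack at about (205,175), the loose blanks at (268,210) and (296,233), and the box at (352,285). In the top view they're at (170,240), (264,220), (310,217) and (408,225). The purple, turquoise, orange and pink blanks are look-alikes.

```bash
cat > h.py <<'E'
from rig import robot
import numpy as np, cv2
from scipy.spatial.transform import Rotation as R
from scipy.optimize import minimize
def proj(c,P):
    Rw=R.from_quat(c["rotation"]).as_matrix(); 
    Rc=Rw.T; t=-Rc@c["xyz"]
    K=np.array([[c["fx"],0,c["cx"]],[0,c["fy"],c["cy"]],[0,0,1.]])
    p,_=cv2.projectPoints(np.asarray(P,float).reshape(-1,3),cv2.Rodrigues(Rc)[0],t,K,c["distortion"])
    return p.reshape(-1,2)
def back(c,uv,z):
    K=np.array([[c["fx"],0,c["cx"]],[0,c["fy"],c["cy"]],[0,0,1.]])
    n=cv2.undistortPoints(np.asarray(uv,float).reshape(-1,1,2),K,c["distortion"]).reshape(-1,2)
    d=np.c_[n,np.ones(len(n))]@R.from_quat(c["rotation"]).as_matrix().T
    s=(z-c["xyz"][2])/d[:,2]
    return c["xyz"]+s[:,None]*d
def box(pose,size,z0):
    x,y,a=pose; L,W,H=size
    P=np.array([[i*L/2,j*W/2,k*H] for i in(-1,1) for j in(-1,1) for k in(0,1)])
    ca,sa=np.cos(a),np.sin(a)
    return np.c_[x+ca*P[:,0]-sa*P[:,1],y+sa*P[:,0]+ca*P[:,1],z0+P[:,2]]
S=4
def sil(c,P):
    m=np.zeros((420*S,560*S),np.uint8)
    h=cv2.convexHull(((proj(c,P)+.5)*S).astype(np.float32)).reshape(-1,2)
    cv2.fillConvexPoly(m,np.round(h*16).astype(np.int32),1,shift=4)
    return cv2.resize(m.astype(np.float32),(560,420),interpolation=cv2.INTER_AREA)
def fit(cams,masks,p0,size,z0):
    def cost(p):
        s=0
        for c,m in zip(cams,masks):
            a=sil(c,box(p,size,z0)); s+=np.abs(a-m).sum()/m.sum()
        return s/len(cams)
    b=None
    p=np.array(p0,float)
    for k in range(3):
        r=minimize(cost,p,method="Nelder-Mead",options=dict(initial_simplex=np.array([p,p+[.008,0,0],p+[0,.008,0],p+[0,0,.1]])/1,xatol=1e-4,fatol=1e-4))
        p=r.x
    return r.x,r.fun
E
python3 - <<'E'
from h import *
import pickle
out={}
for n in("top","side"):
    c=robot.camera(n); out[n]=(c,{})
    for k in("slat_e","board","chest","lid","lid_handle","file","stone","jar"):
        r=robot.regions_of(c,k); out[n][1][k]=r
        print(n,k,[(round(d["p"],2),[round(float(v)) for v in d["bbox"]],int(d["pixels"].sum())) for d in r])
pickle.dump(out,open("o.pkl","wb"))
E
```

```text
top slat_e [(0.95, [176, 209, 201, 277], 460), (0.95, [137, 210, 204, 228], 626), (0.94, [138, 201, 161, 268], 473), (0.92, [127, 310, 192, 350], 772), (0.87, [138, 123, 158, 182], 610), (0.82, [372, 130, 438, 147], 602), (0.72, [350, 319, 416, 345], 720), (0.7, [354, 172, 461, 279], 8509), (0.65, [257, 190, 269, 251], 584), (0.63, [298, 187, 320, 252], 579), (0.62, [129, 246, 197, 271], 714)]
top board [(0.63, [128, 200, 208, 281], 2569)]
top chest []
top lid [(0.89, [355, 172, 464, 274], 8345), (0.23, [138, 205, 157, 269], 460)]
top lid_handle [(0.87, [355, 174, 462, 277], 8418)]
top file [(0.65, [235, 301, 326, 305], 716)]
top stone [(0.57, [281, 129, 357, 163], 1837), (0.47, [227, 123, 247, 152], 657), (0.37, [353, 174, 461, 278], 8470)]
top jar [(0.94, [227, 125, 250, 155], 642)]
side slat_e [(0.92, [387, 226, 442, 263], 561), (0.86, [229, 115, 262, 147], 372), (0.85, [230, 319, 292, 362], 703), (0.81, [175, 158, 204, 196], 312), (0.77, [176, 152, 219, 175], 245), (0.69, [245, 191, 291, 228], 462), (0.68, [189, 169, 240, 197], 277), (0.64, [269, 218, 324, 250], 535), (0.63, [112, 201, 170, 222], 485), (0.53, [204, 146, 234, 180], 334)]
side board [(0.59, [169, 159, 238, 203], 1096), (0.56, [193, 233, 250, 290], 482)]
side chest [(0.94, [295, 227, 416, 350], 8860)]
side lid [(0.72, [293, 228, 413, 335], 7108), (0.27, [245, 191, 290, 228], 471)]
side lid_handle [(0.59, [294, 231, 416, 336], 7063)]
side file [(0.92, [192, 232, 250, 289], 541)]
side stone [(0.88, [318, 180, 383, 229], 1370)]
side jar [(0.73, [293, 140, 312, 175], 523)]
```

Run:
```python
from h import *
import pickle
o=pickle.load(open("o.pkl","rb"))
ct,cs=o["top"][0],o["side"][0]
def pick(n,key,cx,cy):
    for d in o[n][1][key]:
        b=d["bbox"]
        if abs((b[0]+b[2])/2-cx)<5 and abs((b[1]+b[3])/2-cy)<5: return d["pixels"].astype(np.float32)
S3=(.16,.022,.016)
def go(name,key,t,s,size,z0):
    mt,ms=pick("top",key,*t),pick("side",key,*s)
    ys,xs=np.nonzero(mt); w=back(ct,np.c_[xs,ys],z0+size[2])[:,:2]; p=w.mean(0)
    v=np.linalg.svd(w-p,full_matrices=False)[2][0]; a=np.arctan2(v[1],v[0])
    if size[0]>.18:
        f=cv2.minAreaRect(w.astype(np.float32)); a=np.radians(f[2]); a=(a+np.pi/4)%(np.pi/2)-np.pi/4
    a=(a+np.pi/4)%np.pi-np.pi/4
    for nm,C,M in(("both",[ct,cs],[mt,ms]),("top",[ct],[mt]),("side",[cs],[ms])):
        r,f=fit(C,M,[*p,a],size,z0); print(name,nm,r[:2].round(4),np.degrees(r[2]).round(1),round(f,3))
go("e","slat_e",(263,220),(268,210),S3,0)
go("f","slat_e",(309,220),(296,234),S3,0)
go("c/d near","slat_e",(163,258),(189,177),S3,.022)
go("c/d far","slat_e",(170,219),(219,163),S3,.022)
go("lid","lid",(409,223),(353,281),(.2,.22,.008),.0855)
go("purple","slat_e",(160,330),(141,211),S3,0)
```

```text
e both [0.5712 0.0575] 2.8 0.1
e top [0.5719 0.0574] 2.9 0.08
e side [0.5723 0.0578] 2.4 0.119
f both [ 0.5796 -0.0533] -8.9 0.09
f top [ 0.5803 -0.0538] -9.3 0.09
f side [ 0.5797 -0.0529] -8.7 0.077
c/d near both [0.4662 0.2963] 81.6 0.157
c/d near top [0.4662 0.2951] 81.5 0.089
c/d near side [0.4664 0.2987] 81.3 0.218
c/d far both [0.5656 0.2819] 81.4 0.13
c/d far top [0.5658 0.2806] 81.6 0.12
c/d far side [0.566  0.2835] 81.8 0.134
lid both [ 0.5538 -0.2735] -11.3 0.032
lid top [ 0.554  -0.2736] -11.2 0.035
lid side [ 0.5536 -0.2731] -11.7 0.028
purple both [0.2979 0.2945] 121.3 0.089
purple top [0.2988 0.2937] 121.0 0.088
purple side [0.2973 0.2946] 121.5 0.077
```

Run:
```python
import cv2
a=cv2.imread("pics/top0.png")
cv2.imwrite("pics/stackz.png",cv2.resize(a[190:290,115:225],None,fx=5.5,fy=5.5,interpolation=cv2.INTER_CUBIC))
b=cv2.imread("pics/side0.png")
cv2.imwrite("pics/stackzs.png",cv2.resize(b[135:215,160:250],None,fx=6,fy=6,interpolation=cv2.INTER_CUBIC))
```

```text
(no output)
```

View pics/stackz.png

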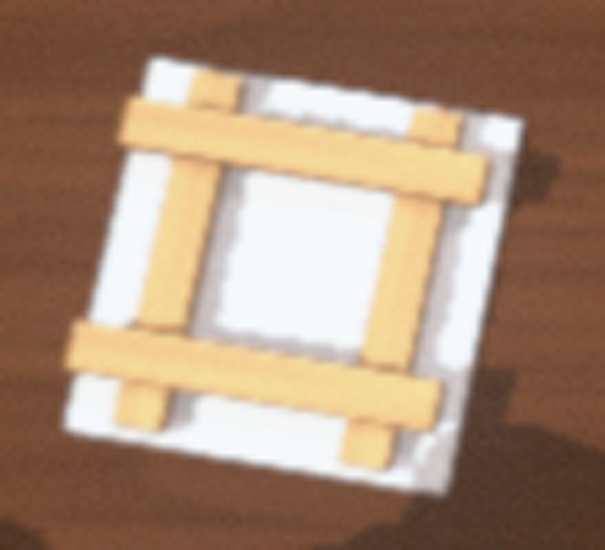

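View pics/stackzs.png

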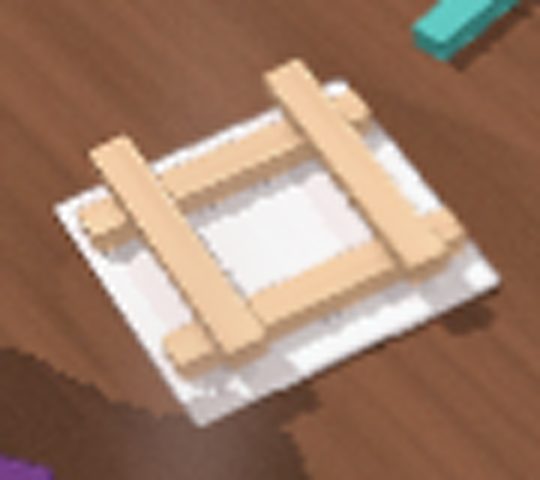

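Run:
```python
from h import *
import pickle
o=pickle.load(open("o.pkl","rb"))
ct,cs=o["top"][0],o["side"][0]
f=lambda a,s,off:(np.array(a)+.5)/s-.5+off
for c,q in((ct,f([(150,57),(525,118),(447,495),(63,432)],5.5,np.array([115,190]))),(cs,f([(55,208),(345,80),(500,285),(203,425)],6,np.array([160,135])))):
    w=back(c,q,.006)[:,:2]; print(w.round(4).tolist(),w.mean(0).round(4),[round(float(np.linalg.norm(w[i]-w[i-1])),3) for i in range(4)], [round(float(np.degrees(np.arctan2(*(w[i]-w[i-1])[::-1]))),1) for i in range(4)])
# bottom blanks in top view: centers at both ends and z=.022, top zoom px
for a in([(215,90),(142,405)],[(436,128),(367,447)]):
    w=back(ct,f(a,5.5,np.array([115,190])),.022)[:,:2]; print(w.round(4).tolist(),w.mean(0).round(4))
for a in([(90,215+10),(360,105)],[(172,352),(455,228)]):
    w=back(cs,f(a,6,np.array([160,135])),.022)[:,:2]; print('s',w.round(4).tolist(),w.mean(0).round(4))
```

```text
[[0.6127, 0.3607], [0.5885, 0.19], [0.4193, 0.2152], [0.4431, 0.3848]] [0.5159 0.2877] [0.171, 0.172, 0.171, 0.171] [-8.1, -98.1, 171.5, 82.0]
[[0.4441, 0.3837], [0.6127, 0.3591], [0.5849, 0.1894], [0.421, 0.2143]] [0.5157 0.2867] [0.171, 0.17, 0.172, 0.166] [82.3, -8.3, -99.3, 171.4]
[[0.5946, 0.3258], [0.4541, 0.3466]] [0.5244 0.3362]
[[0.5796, 0.2267], [0.4382, 0.2481]] [0.5089 0.2374]
s [[0.4456, 0.3472], [0.5993, 0.3246]] [0.5225 0.3359]
s [[0.43, 0.2498], [0.5836, 0.2227]] [0.5068 0.2362]
```

```bash
cat > nav.py <<'E'
from h import *
def nav(x,y,z,lineyaw,o=None):
    o=o or robot.get_obs()
    M=R.from_quat(o["tool_rot"]).as_matrix()
    d=M.T@(np.array([x,y,z])-o["position"])*1000
    yaw=np.degrees(np.arctan2(M[1,1],M[0,1]))
    dt=(lineyaw-yaw+90)%180-90
    print("pos",o["position"].round(4),"q",o["q"].round(2),"xaxis",M[:,0].round(3),"yaw",yaw.round(1),"F",o["ft_force"].round(1),"w",round(o["grip_width"],4))
    print("shift",d.round(1),"turn about x",(-dt).round(1))
E
python3 -c "
from nav import *
nav(.5715,.0577,.16,92.8)
nav(.58,-.0533,.16,81.1)
"
```

```text
pos [0.253  0.5715 0.2475] q [ 0.98  0.53  1.43  0.    1.18 -0.18] xaxis [-0. -0. -1.] yaw 66.1 F [ 0.2 -0.3 -0.7] w 0.0868
shift [  87.6 -340.8  499.3] turn about x -26.7
pos [0.253  0.5715 0.2475] q [ 0.98  0.53  1.43  0.    1.18 -0.18] xaxis [-0. -0. -1.] yaw 66.1 F [ 0.2 -0.3 -0.7] w 0.0868
shift [  87.6 -438.9  552. ] turn about x -15.0
```

Request:
move_arm([
  [-1, 0, -22, 33, -3],
  [-1, 5, -45, 66, -6],
  [-1, 10, -67, 98, -9],
  [-1, 15, -90, 131, -12],
  [-1, 20, -112, 164, -15],
  [-1, 25, -134, 196, -18],
  [-1, 30, -157, 230, -21],
  [-1, 30, -170, 250, -26.7],
], newtons=20)

```text
time: 1.67
position: [0.414, 0.3116, 0.2169]
tool_rot: [-0.018, 0.707, 0.017, 0.707]
ft_force: [-0.3, 0.0, 0.2]
grip_width: 0.0873
```

```bash
python3 -c "
from nav import *
nav(.5715,.0577,.12,92.8)
"
```

```text
pos [0.414  0.3116 0.2169] q [ 0.43  0.43  1.73 -0.    0.98 -1.19] xaxis [-0.001 -0.002 -1.   ] yaw 92.9 F [-0.3  0.   0.2] w 0.0873
shift [  97.2 -261.4  144.6] turn about x 0.1
```

Request:
move_arm([
  [-1, 5, -35, 20, 0],
  [-1, 15, -70, 40, 0],
  [-1, 25, -105, 60, 0],
  [-1, 40, -140, 80, 0],
  [-1, 60, -180, 100, 0],
  [-1, 80, -215, 120, 0],
  [-1, 97, -250, 138, 0],
  [-1, 97, -261.4, 144.6, 0.1],
])

```text
time: 2.33
position: [0.571, 0.0576, 0.1183]
tool_rot: [-0.016, 0.708, 0.016, 0.706]
ft_force: [0.6, 0.5, -0.1]
grip_width: 0.0867
```

```bash
python3 -c "
from nav import *
nav(.5715,.0577,.027,92.8)
"
```

```text
pos [0.571  0.0576 0.1183] q [-0.09  0.64  1.67 -0.    0.84 -1.71] xaxis [-0.002 -0.001 -1.   ] yaw 92.6 F [ 0.6  0.5 -0.1] w 0.0867
shift [91.3  0.1  0.7] turn about x -0.2
```

Request:
move_arm([
  [-1, 25, 0, 0, 0],
  [-1, 50, 0, 0.5, 0],
  [-1, 70, 0, 0.7, 0],
  [-1, 85, 0, 0.7, 0],
  [-1, 90.5, 0, 0.7, 0],
  [-1, 90.5, 0, 0.7, 0],
  [1, 90.5, 0, 0.7, 0],
  [1, 90.5, 0, 0.7, 0],
])

```text
time: 3.0
position: [0.5717, 0.061, 0.0311]
tool_rot: [-0.017, 0.706, 0.017, 0.708]
ft_force: [0.3, 0.3, 0.5]
grip_width: 0.0798
```

Request:
move_arm([
  [1, 0, 0, 0, 0],
  [1, 0, 0, 0, 0],
  [1, 0, 0, 0, 0],
  [1, 0, 0, 0, 0],
  [1, 0, 0, 0, 0],
])

```text
time: 3.42
position: [0.5709, 0.0609, 0.0304]
tool_rot: [-0.017, 0.707, 0.017, 0.707]
ft_force: [0.6, -0.8, -0.1]
grip_width: 0.0479
```

```bash
python3 -c "
from nav import *
nav(.5232,.337,.12,81.7)
c=robot.camera('side');cv2.imwrite('pics/s1.png',c['image'][100:300,100:400,::-1].repeat(2,0).repeat(2,1))
"
```

```text
pos [0.5709 0.0609 0.0304] q [-0.09  0.78  1.7  -0.    0.65 -1.71] xaxis [ 0.001 -0.    -1.   ] yaw 92.7 F [ 0.6 -0.8 -0.1] w 0.0479
shift [-89.6 278.  -34.5] turn about x 11.0
```

View pics/s1.png

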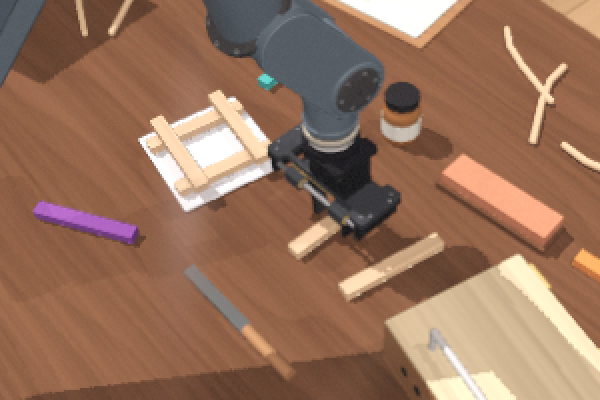

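The gripper straddles slat_e, at about (330,225) in the crop, and is still closing. The measured height is 3 mm above what I commanded, so I'll re-read it.

Request:
move_arm([
  [1, 0, 0, 0, 0],
  [1, 0, 0, 0, 0],
  [1, 0, 0, 0, 0],
  [1, 0, 0, 0, 0],
  [1, 0, 0, 0, 0],
  [1, 0, 0, 0, 0],
])

```text
time: 3.97
position: [0.5707, 0.0608, 0.03]
tool_rot: [-0.017, 0.707, 0.017, 0.707]
ft_force: [-0.1, -0.5, -0.1]
grip_width: 0.0216
```

```bash
python3 -c "
from nav import *
for i in range(4):
  robot.camera('top'); nav(.5232,.337,.12,81.7)
"
```

```text
pos [0.5707 0.0609 0.03  ] q [-0.09  0.78  1.7  -0.    0.65 -1.71] xaxis [-0. -0. -1.] yaw 92.7 F [ 0.2  0.4 -0.1] w 0.0219
shift [-90.  278.1 -34.4] turn about x 11.0
pos [0.5708 0.0609 0.03  ] q [-0.09  0.78  1.7  -0.    0.65 -1.71] xaxis [ 0. -0. -1.] yaw 92.7 F [ 0.5 -0.1 -0.1] w 0.022
shift [-90.  278.1 -34.4] turn about x 11.0
pos [0.5707 0.0609 0.03  ] q [-0.09  0.78  1.7  -0.    0.65 -1.71] xaxis [-0.  0. -1.] yaw 92.7 F [-0.8 -0.7 -0.5] w 0.0223
shift [-90.  278.1 -34.4] turn about x 11.0
pos [0.5707 0.0609 0.03  ] q [-0.09  0.78  1.7   0.    0.65 -1.71] xaxis [ 0.  0. -1.] yaw 92.7 F [ 0.2  0.2 -0. ] w 0.022
shift [-90.  278.  -34.4] turn about x 11.0
```

Request:
move_arm([
  [1, -20, 0, 0, 0],
  [1, -50, 0, 0, 0],
  [1, -80, 30, -4, 2],
  [1, -90, 65, -8, 4],
  [1, -90, 100, -12, 6],
  [1, -90, 135, -16, 8],
  [1, -90, 170, -21, 11],
  [1, -90, 205, -25, 11],
])

```text
time: 4.83
position: [0.5352, 0.266, 0.1202]
tool_rot: [0.052, 0.705, -0.052, 0.705]
ft_force: [0.7, 0.4, -0.4]
grip_width: 0.0218
```

Request:
move_arm([
  [1, 0, 30, -4, 0],
  [1, 0, 58, -8, 0],
  [1, 0, 58, -8, 0],
  [1, 0, 58, -8, 0],
  [1, 0, 58, -8, 0],
])

```text
time: 5.25
position: [0.5359, 0.3226, 0.1197]
tool_rot: [0.051, 0.706, -0.051, 0.705]
ft_force: [-0.2, 0.0, 0.0]
grip_width: 0.0215
```

```bash
python3 -c "
from nav import *
nav(.5232,.337,.069,81.7)
c=robot.camera('side');cv2.imwrite('pics/s2.png',c['image'][80:280,100:400,::-1].repeat(2,0).repeat(2,1))
c=robot.camera('top');cv2.imwrite('pics/t2.png',c['image'][130:330,60:360,::-1].repeat(2,0).repeat(2,1))
nav(.5232,.337,.069,81.7)
"
```

```text
pos [0.5359 0.3226 0.1197] q [ 0.36  0.69  1.53 -0.    0.92 -1.06] xaxis [-0.001 -0.001 -1.   ] yaw 81.8 F [-0.2  0.   0. ] w 0.0215
shift [ 50.7  12.5 -14.6] turn about x 0.1
pos [0.5363 0.3218 0.1198] q [ 0.36  0.69  1.53 -0.    0.92 -1.06] xaxis [-0.001 -0.001 -1.   ] yaw 81.6 F [ 0.6  1.4 -0.2] w 0.0217
shift [ 50.8  13.2 -15.1] turn about x -0.1
```

View pics/s2.png

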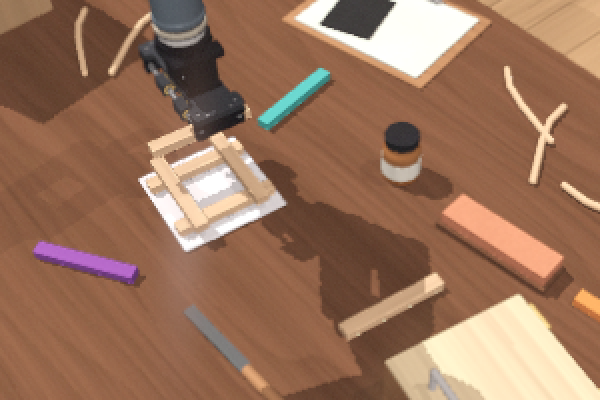

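View pics/t2.png

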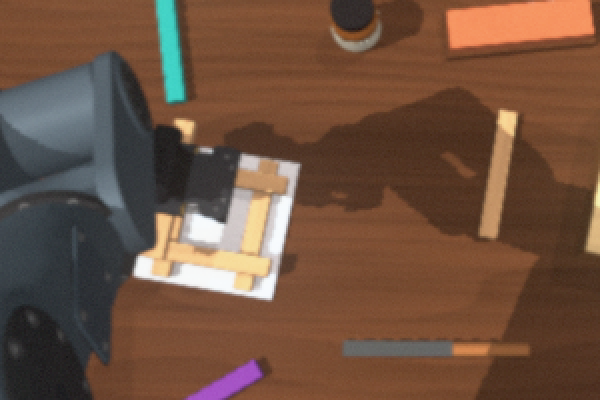

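The blank is held level above the stack's left side, at about (190,135) in the side crop. I'll move over the target and go down partway.

Request:
move_arm([
  [1, 10, 7, -7, 0],
  [1, 25, 13, -14.8, 0],
  [1, 35, 13, -14.8, 0],
  [1, 40, 13, -14.8, 0],
  [1, 40, 13, -14.8, 0],
  [1, 40, 13, -14.8, 0],
  [1, 40, 13, -14.8, 0],
])

```text
time: 5.93
position: [0.5245, 0.3378, 0.0804]
tool_rot: [0.051, 0.705, -0.051, 0.706]
ft_force: [-0.4, 0.1, -0.7]
grip_width: 0.0222
```

```bash
python3 -c "
from nav import *
nav(.5232,.337,.0685,81.7)
robot.camera('side')
nav(.5232,.337,.0685,81.7)
"
```

```text
pos [0.5245 0.3378 0.0804] q [ 0.39  0.74  1.56 -0.    0.84 -1.03] xaxis [ 0.001  0.    -1.   ] yaw 81.7 F [-0.4  0.1 -0.7] w 0.0222
shift [11.9 -1.  -1.1] turn about x -0.0
pos [0.5245 0.3379 0.0806] q [ 0.39  0.74  1.56 -0.    0.84 -1.03] xaxis [ 0.001  0.    -1.   ] yaw 81.7 F [-0.6  0.3  0.3] w 0.0216
shift [12.1 -1.1 -1.2] turn about x -0.0
```

Request:
move_arm([
  [1, 4, -1, -1.2, 0],
  [1, 8, -1, -1.2, 0],
  [1, 10, -1, -1.2, 0],
  [1, 11, -1, -1.2, 0],
  [1, 12, -1, -1.2, 0],
  [1, 12, -1, -1.2, 0],
  [1, 12, -1, -1.2, 0],
])

```text
time: 6.57
position: [0.5225, 0.3373, 0.0681]
tool_rot: [0.051, 0.705, -0.051, 0.705]
ft_force: [0.7, -0.5, -0.3]
grip_width: 0.0215
```

```bash
python3 -c "
from nav import *
c=robot.camera('side')
nav(.5232,.337,.068,81.7)
cv2.imwrite('pics/s3.png',cv2.resize(c['image'][120:220,140:260,::-1],None,fx=5,fy=5,interpolation=2))
"
```

```text
pos [0.5225 0.3373 0.0681] q [ 0.39  0.76  1.57 -0.    0.81 -1.03] xaxis [ 0.  0. -1.] yaw 81.7 F [-0.  -0.6  0.2] w 0.0215
shift [ 0.1 -0.2  0.7] turn about x 0.0
```

View pics/s3.png

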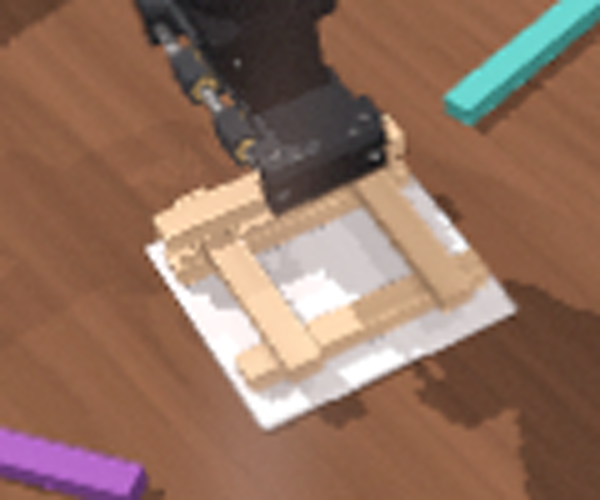

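The blank sits just above slats c and d. I'll go down in small steps until it touches.

Request:
move_arm([
  [1, 0.5, 0, 0.7, 0],
  [1, 1, 0, 0.7, 0],
  [1, 1, 0, 0.7, 0],
  [1, 1, 0, 0.7, 0],
])

```text
time: 6.95
position: [0.5225, 0.3373, 0.068]
tool_rot: [0.051, 0.706, -0.051, 0.705]
ft_force: [-2.1, 0.1, 6.1]
grip_width: 0.0217
```

Request:
move_arm([
  [1, -0.8, 0, 0, 0],
  [1, -0.8, 0, 0, 0],
  [0.1, -0.8, 0, 0, 0],
  [0.1, -0.8, 0, 0, 0],
  [0.1, -0.8, 0, 0, 0],
  [0.1, -0.8, 0, 0, 0],
  [0.1, -10, 0, 0, 0],
  [0.1, -30, 0, 0, 0],
])

```text
time: 7.62
position: [0.5213, 0.3362, 0.0952]
tool_rot: [0.05, 0.707, -0.052, 0.703]
ft_force: [-0.1, 0.8, -0.1]
grip_width: 0.0385
```

Request:
move_arm([
  [-1, -40, -20, 0, 0],
  [-1, -70, -60, 5, -1],
  [-1, -70, -100, 5, -1],
  [-1, -70, -140, 5, -1],
  [-1, -70, -180, 5, -1],
  [-1, -70, -180, 5, -1],
  [-1, -70, -180, 5, -1],
])

```text
time: 8.2
position: [0.5021, 0.1561, 0.1679]
tool_rot: [0.047, 0.705, -0.046, 0.706]
ft_force: [0.7, 0.1, 0.0]
grip_width: 0.0779
```

```bash
python3 -c "
from nav import *
import pickle
cs=robot.camera('side')
nav(.58,-.0533,.1,81.1)
ct=robot.camera('top')
nav(.58,-.0533,.1,81.1)
cv2.imwrite('pics/s4.png',cv2.resize(cs['image'][120:220,140:260,::-1],None,fx=5,fy=5,interpolation=2))
cv2.imwrite('pics/t4.png',ct['image'][:,:,::-1])
pickle.dump((cs,ct),open('p4.pkl','wb'))
for c in(cs,ct):
  for d in robot.regions_of(c,'slat_e'): print(round(d['p'],2),np.round(d['bbox']).astype(int),d['pixels'].sum())
"
```

```text
pos [0.5026 0.1577 0.1678] q [ 0.09  0.51  1.76  0.    0.87 -1.35] xaxis [ 0.001  0.001 -1.   ] yaw 82.6 F [-0.1  0.3 -0.3] w 0.0816
shift [  67.7 -199.2  104. ] turn about x 1.5
pos [0.5027 0.1586 0.1676] q [ 0.09  0.51  1.76  0.    0.87 -1.35] xaxis [ 0.001  0.001 -1.   ] yaw 82.7 F [-0.8 -0.8  0.3] w 0.0837
shift [  67.5 -200.4  103.6] turn about x 1.6
0.97 [233 314 294 366] 815
0.93 [116 200 170 222] 356
0.88 [270 217 322 248] 531
0.84 [386 226 444 265] 526
0.76 [234 115 263 144] 300
0.57 [172 158 209 175] 207
0.57 [180 164 207 195] 288
0.52 [173 150 206 168] 295
0.91 [141 121 152 182] 620
0.81 [300 187 318 254] 588
0.72 [348 320 417 346] 691
0.56 [372 131 437 146] 595
```

View pics/s4.png

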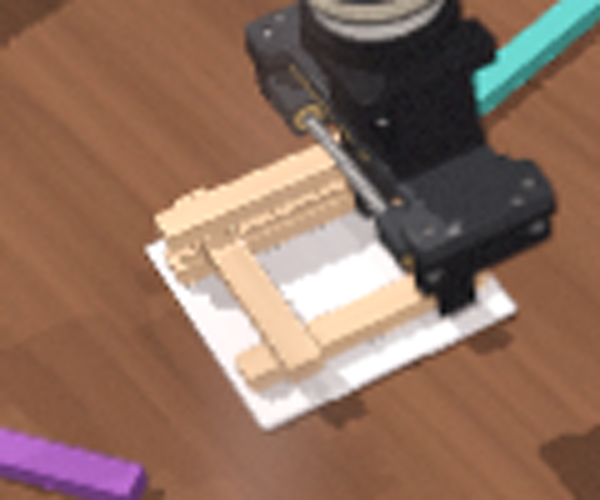

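View pics/t4.png

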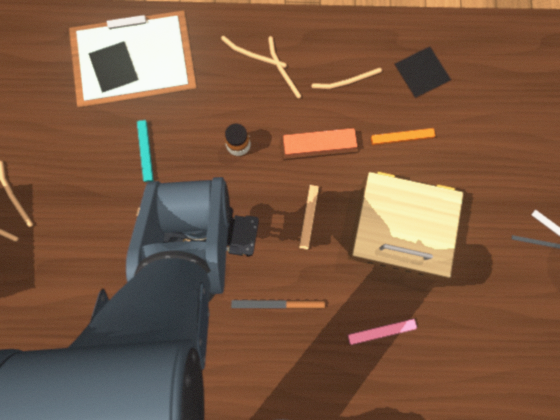

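The first blank lies squarely over slat_b and slat_f hasn't moved, so slat_f is next.

Request:
move_arm([
  [-1, 5, -35, 18, 0.5],
  [-1, 15, -70, 36, 1],
  [-1, 25, -105, 54, 1.5],
  [-1, 35, -140, 72, 1.5],
  [-1, 42, -170, 88, 1.5],
  [-1, 47, -199, 103.6, 1.5],
  [-1, 47, -199, 103.6, 1.5],
  [-1, 47, -199, 103.6, 1.5],
])

```text
time: 9.07
position: [0.5808, -0.0526, 0.1193]
tool_rot: [0.055, 0.705, -0.054, 0.705]
ft_force: [0.1, 0.4, 0.1]
grip_width: 0.0871
```

Request:
move_arm([
  [-1, 0, 0, 0, 0],
  [-1, 0, 0, 0, 0],
  [-1, 0, 0, 0, 0],
])

```text
time: 9.32
position: [0.5792, -0.0503, 0.1202]
tool_rot: [0.053, 0.705, -0.053, 0.705]
ft_force: [-0.2, 1.3, -0.6]
grip_width: 0.0873
```

```bash
python3 -c "
from nav import *
nav(.58,-.0533,.028,81.1)
"
```

```text
pos [ 0.5792 -0.0503  0.1202] q [-0.28  0.64  1.65  0.    0.85 -1.7 ] xaxis [-0.001  0.    -1.   ] yaw 81.4 F [-0.2  1.3 -0.6] w 0.0873
shift [92.2 -2.8  1.3] turn about x 0.3
```

Request:
move_arm([
  [-1, 25, -2, 1, 0],
  [-1, 50, -2, 1, 0],
  [-1, 70, -2, 1, 0],
  [-1, 82, -2, 1, 0],
  [-1, 90, -2, 1, 0],
  [-1, 91, -2, 1, 0],
  [-1, 91, -2, 1, 0],
  [-1, 91, -2, 1, 0],
])

```text
time: 9.98
position: [0.5811, -0.0544, 0.03]
tool_rot: [0.054, 0.704, -0.054, 0.706]
ft_force: [-0.2, -0.5, 0.8]
grip_width: 0.0874
```

Request:
move_arm([
  [1, 0, 0, 0, 0],
  [1, 0, 0, 0, 0],
  [1, 0, 0, 0, 0],
  [1, 0, 0, 0, 0],
  [1, 0, 0, 0, 0],
  [1, 0, 0, 0, 0],
  [1, 0, 0, 0, 0],
  [1, 0, 0, 0, 0],
])

```text
time: 10.65
position: [0.5803, -0.0544, 0.029]
tool_rot: [0.054, 0.705, -0.054, 0.705]
ft_force: [-0.4, 0.3, -0.1]
grip_width: 0.0421
```

Request:
move_arm([
  [1, 0, 0, 0, 0],
  [1, 0, 0, 0, 0],
  [1, 0, 0, 0, 0],
  [1, 0, 0, 0, 0],
  [1, 0, 0, 0, 0],
])

```text
time: 11.07
position: [0.5803, -0.0544, 0.029]
tool_rot: [0.054, 0.705, -0.054, 0.705]
ft_force: [-0.1, 0.4, -0.6]
grip_width: 0.0219
```

```bash
python3 -c "
from nav import *
c=robot.camera('side')
nav(.5086,.238,.12,81.7)
cv2.imwrite('pics/s5.png',cv2.resize(c['image'][150:300,200:420,::-1],None,fx=3,fy=3,interpolation=2))
"
```

```text
pos [ 0.5803 -0.0544  0.029 ] q [-0.29  0.79  1.68 -0.    0.67 -1.7 ] xaxis [-0.  0. -1.] yaw 81.2 F [-0.8  0.7 -0.1] w 0.022
shift [ -91.   278.  -115.5] turn about x -0.5
```

View pics/s5.png

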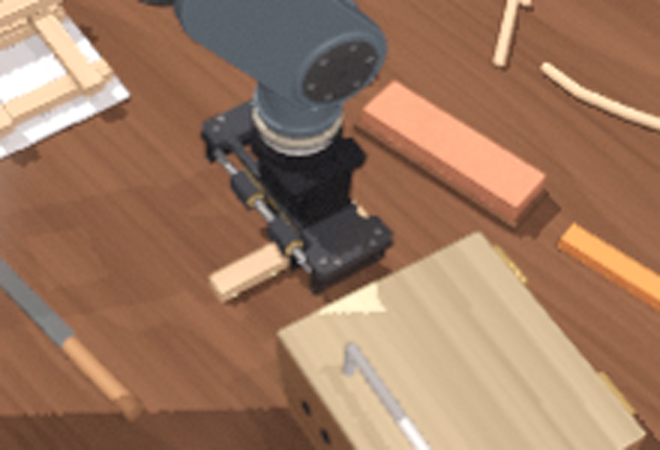

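slat_f is gripped with the opening at 22 mm, so I'll lift and carry it.

Request:
move_arm([
  [1, -20, 0, 0, 0],
  [1, -50, 5, -2, 0],
  [1, -80, 30, -12, 0],
  [1, -91, 65, -27, -0.5],
  [1, -91, 100, -42, -0.5],
  [1, -91, 135, -56, -0.5],
  [1, -91, 170, -71, -0.5],
  [1, -91, 205, -85, -0.5],
])

```text
time: 11.78
position: [0.5267, 0.1627, 0.1203]
tool_rot: [0.051, 0.705, -0.051, 0.705]
ft_force: [-0.7, 0.5, -0.8]
grip_width: 0.0218
```

Request:
move_arm([
  [1, 0, 35, -15, 0],
  [1, 0, 65, -27, 0],
  [1, 0, 73, -30, 0],
  [1, 0, 73, -30, 0],
  [1, 0, 73, -30, 0],
  [1, 0, 73, -30, 0],
  [1, 0, 73, -30, 0],
])

```text
time: 12.37
position: [0.5091, 0.2362, 0.12]
tool_rot: [0.052, 0.705, -0.052, 0.705]
ft_force: [0.4, -0.1, -0.9]
grip_width: 0.0216
```

```bash
python3 -c "
from nav import *
c=robot.camera('side')
nav(.5086,.238,.068,81.7)
"
```

```text
pos [0.5091 0.2362 0.12  ] q [ 0.24  0.62  1.7  -0.    0.82 -1.19] xaxis [-0. -0. -1.] yaw 81.6 F [-0.2 -0.1 -0.6] w 0.0215
shift [52.   1.7 -0.7] turn about x -0.1
```

Request:
move_arm([
  [1, 20, 1.5, -0.7, 0],
  [1, 35, 1.5, -0.7, 0],
  [1, 44, 1.5, -0.7, 0],
  [1, 49, 1.5, -0.7, 0],
  [1, 52, 1.5, -0.7, 0],
  [1, 53, 1.5, -0.7, 0],
  [1, 53, 1.5, -0.7, 0],
  [1, 53, 1.5, -0.7, 0],
])

```text
time: 13.08
position: [0.5085, 0.2394, 0.0676]
tool_rot: [0.051, 0.705, -0.051, 0.706]
ft_force: [0.6, -0.8, -0.5]
grip_width: 0.022
```

```bash
python3 -c "
from nav import *
c=robot.camera('side')
nav(.5086,.238,.067,81.7)
cv2.imwrite('pics/s6.png',cv2.resize(c['image'][120:220,140:260,::-1],None,fx=5,fy=5,interpolation=2))
"
```

```text
pos [0.5085 0.2395 0.0677] q [ 0.24  0.71  1.73  0.    0.7  -1.18] xaxis [ 0.001  0.    -1.   ] yaw 81.7 F [-0.6 -0.8 -1.1] w 0.0215
shift [ 0.7 -1.5  0.3] turn about x 0.0
```

View pics/s6.png

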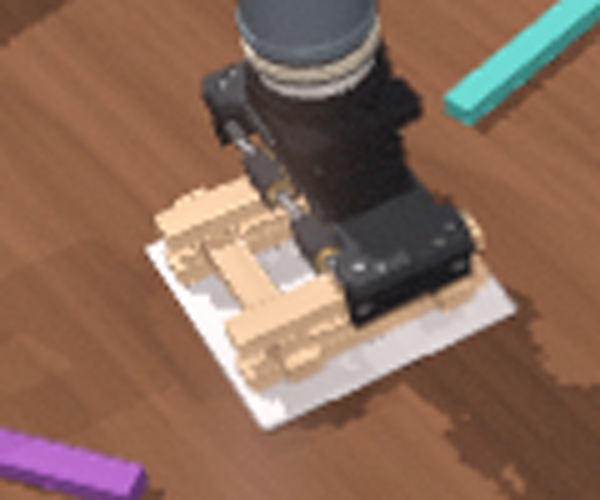

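The second blank is above slat_a, at about (290,310) in the crop. I'll go down until it touches.

Request:
move_arm([
  [1, 0, -1.5, 0.3, 0],
  [1, 0.7, -1.5, 0.3, 0],
  [1, 1.4, -1.5, 0.3, 0],
  [1, 1.4, -1.5, 0.3, 0],
  [1, 1.4, -1.5, 0.3, 0],
])

```text
time: 13.55
position: [0.5084, 0.2378, 0.0669]
tool_rot: [0.051, 0.705, -0.051, 0.706]
ft_force: [-1.0, -1.5, 7.4]
grip_width: 0.0218
```

Request:
move_arm([
  [1, -1, 0, 0, 0],
  [1, -1, 0, 0, 0],
  [0.1, -1, 0, 0, 0],
  [0.1, -1, 0, 0, 0],
  [0.1, -1, 0, 0, 0],
  [0.1, -1, 0, 0, 0],
  [0.1, -10, 0, 0, 0],
  [0.1, -30, 0, 0, 0],
])

```text
time: 14.22
position: [0.5063, 0.2373, 0.0942]
tool_rot: [0.05, 0.707, -0.052, 0.703]
ft_force: [0.1, -0.3, 0.6]
grip_width: 0.0386
```

Request:
move_arm([
  [0.1, -30, 0, 0, 7],
  [0.1, -60, -30, -2, 14],
  [0.1, -90, -65, -4, 21],
  [0.1, -120, -100, -6, 28],
  [-1, -140, -140, -8, 35],
  [-1, -150, -175, -10, 42],
  [-1, -155, -210, -12, 49],
  [-1, -155, -250, -14, 56],
])

```text
time: 14.88
position: [0.4585, -0.0092, 0.2533]
tool_rot: [0.378, 0.596, -0.377, 0.6]
ft_force: [0.1, -0.3, 0.0]
grip_width: 0.0583
```

```bash
python3 -c "
from nav import *
nav(.4854,-.2598,.24,-11.3)
"
```

```text
pos [ 0.4585 -0.0092  0.2533] q [-0.26  0.29  1.83  0.    1.01 -0.71] xaxis [ 0.005 -0.001 -1.   ] yaw 25.4 F [ 0.1 -0.3  0. ] w 0.0583
shift [ 13.8 -83.4 237.8] turn about x 36.7
```

Request:
move_arm([
  [-1, 0, -12, 35, 6],
  [-1, 0, -25, 70, 12],
  [-1, 0, -38, 105, 18],
  [-1, 0, -50, 140, 24],
  [-1, 0, -63, 175, 30],
  [-1, 5, -75, 210, 36.7],
  [-1, 10, -83.4, 237.8, 36.7],
  [-1, 14, -83.4, 237.8, 36.7],
])

```text
time: 15.55
position: [0.4877, -0.2645, 0.2373]
tool_rot: [-0.546, -0.446, 0.547, -0.451]
ft_force: [0.3, -0.0, 0.5]
grip_width: 0.0868
```

Request:
move_arm([
  [-1, 0, 0, 0, 0],
  [-1, 0, 0, 0, 0],
  [-1, 0, 0, 0, 0],
])

```text
time: 15.8
position: [0.4858, -0.2565, 0.2369]
tool_rot: [0.545, 0.451, -0.545, 0.45]
ft_force: [0.4, 1.1, 0.1]
grip_width: 0.0865
```

```bash
python3 -c "
from nav import *
ct=robot.camera('top')
cs=robot.camera('side')
nav(.4854,-.2598,.1345,-11.3)
cv2.imwrite('pics/s7.png',cs['image'][:,:,::-1])
cv2.imwrite('pics/t7.png',ct['image'][:,:,::-1])
S3=(.16,.022,.016)
ctr=np.array([.516,.2875]);a=np.radians(-8.3)
u=np.array([np.cos(a),np.sin(a)]);v=np.array([-u[1],u[0]])
rs={n:[d['pixels'].astype(np.float32) for d in robot.regions_of(c,'slat_e')] for n,c in(('t',ct),('s',cs))}
for sg in(1,-1):
  p0=[*(ctr+sg*.05*v),a]
  for n,c in(('t',ct),('s',cs)):
    m0=sil(c,box(p0,S3,.038))
    b=max(rs[n],key=lambda m:np.minimum(m,m0).sum()/np.maximum(m,m0).sum())
    print(sg,n,'iou',(np.minimum(b,m0).sum()/np.maximum(b,m0).sum()).round(2))
    r,f=fit([c],[b],p0,S3,.038); d=r[:2]-ctr
    print('  board xy',(d@u).round(4),(d@v).round(4),'yaw rel',np.degrees(r[2]-a).round(1),round(f,3))
for n,c,(x0,x1,y0,y1) in(('t',ct,(115,225,190,290)),('s',cs,(150,260,130,220))):
  im=cv2.resize(c['image'][y0:y1,x0:x1,::-1],None,fx=5,fy=5,interpolation=2)
  cv2.imwrite(f'pics/z7{n}.png',im)
"
```

```text
pos [ 0.4861 -0.2566  0.2371] q [-0.69  0.44  1.63  0.    1.07 -0.5 ] xaxis [-0.  0. -1.] yaw -10.9 F [ 0.1 -0.2 -0.4] w 0.0871
shift [ 1.026e+02 -1.000e-01  3.300e+00] turn about x 0.4
1 t iou 0.91
  board xy 0.0002 0.0493 yaw rel 0.0 0.084
1 s iou 0.88
  board xy -0.0015 0.0514 yaw rel 0.5 0.092
-1 t iou 0.89
  board xy -0.001 -0.0508 yaw rel 0.4 0.1
-1 s iou 0.87
  board xy -0.002 -0.0498 yaw rel 1.0 0.129
```

View pics/z7t.png

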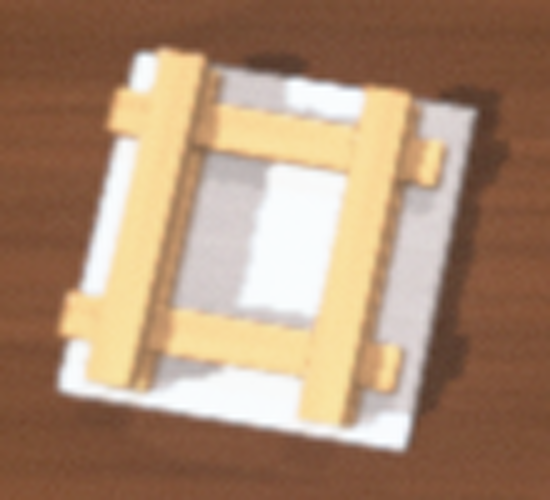

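View pics/z7s.png

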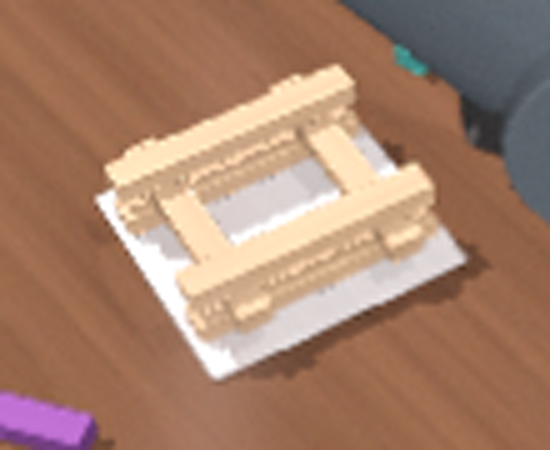

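View pics/s7.png

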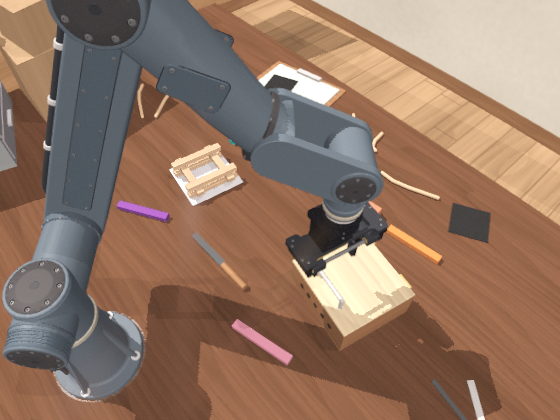

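The stack is within about 2 mm and 1° of the target in both views. Next I'll check the handle position against the first pictures before going down.

```bash
python3 -c "
from h import *
import pickle
o=pickle.load(open('o.pkl','rb'))
ct,cs=o['top'][0],o['side'][0]
a=np.radians(-11.3);u=np.array([np.cos(a),np.sin(a)]);v=np.array([-u[1],u[0]])
h=np.array([.554,-.2735])-.07*u
for n,c,(x0,x1,y0,y1) in(('t',ct,(345,475,165,285)),('s',cs,(285,425,220,355))):
  im=cv2.resize(c['image'][y0:y1,x0:x1,::-1],None,fx=4,fy=4,interpolation=2)
  P=[[*(h+s*.05*v),.1285] for s in(-1,0,1)]
  for q in proj(c,P): cv2.circle(im,tuple(int(t) for t in np.round((q-[x0,y0]+.5)*4)),3,(0,0,255),-1)
  cv2.imwrite(f'pics/h{n}.png',im)
"
```

```text
(no output)
```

View pics/ht.png

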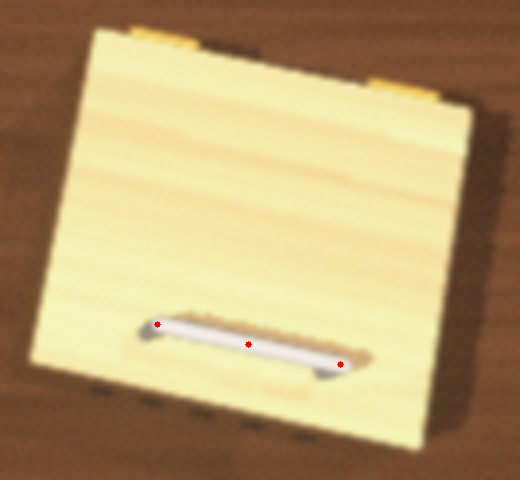

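View pics/hs.png

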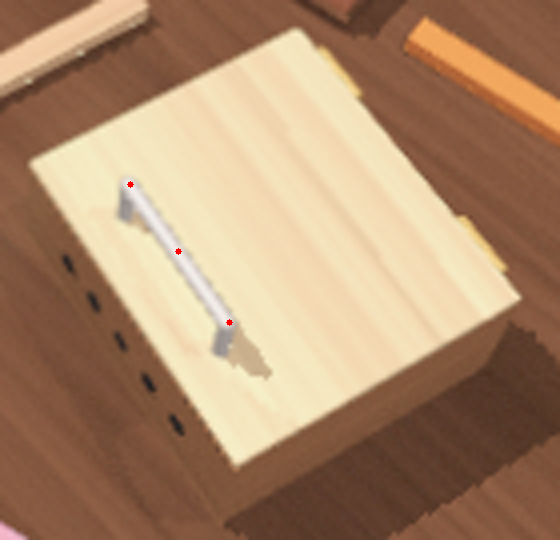

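The projected bar points at (157,324), (248,344) and (340,364) fall on the bar in the top crop, and they agree in the side crop too. I'll go down to grasp it.

Request:
move_arm([
  [-1, 30, 0, 3.3, 0.4],
  [-1, 60, 0, 3.3, 0.4],
  [-1, 85, 0, 3.3, 0.4],
  [-1, 97, 0, 3.3, 0.4],
  [-1, 102.6, 0, 3.3, 0.4],
  [-1, 102.6, 0, 3.3, 0.4],
  [-1, 102.6, 0, 3.3, 0.4],
], newtons=30)

```text
time: 16.58
position: [0.4861, -0.2613, 0.1346]
tool_rot: [0.547, 0.448, -0.547, 0.448]
ft_force: [-0.7, 0.1, -1.1]
grip_width: 0.087
```

```bash
python3 -c "
from nav import *
c=robot.camera('side')
nav(.4854,-.2598,.1345,-11.3)
cv2.imwrite('pics/s8.png',cv2.resize(c['image'][200:360,260:440,::-1],None,fx=4,fy=3.7,interpolation=2))
"
```

```text
pos [ 0.4864 -0.2615  0.1351] q [-0.7   0.59  1.72  0.    0.83 -0.5 ] xaxis [ 0.002 -0.001 -1.   ] yaw -11.4 F [0.5 0.1 0.8] w 0.0871
shift [ 0.6 -1.3 -1.5] turn about x -0.1
```

View pics/s8.png

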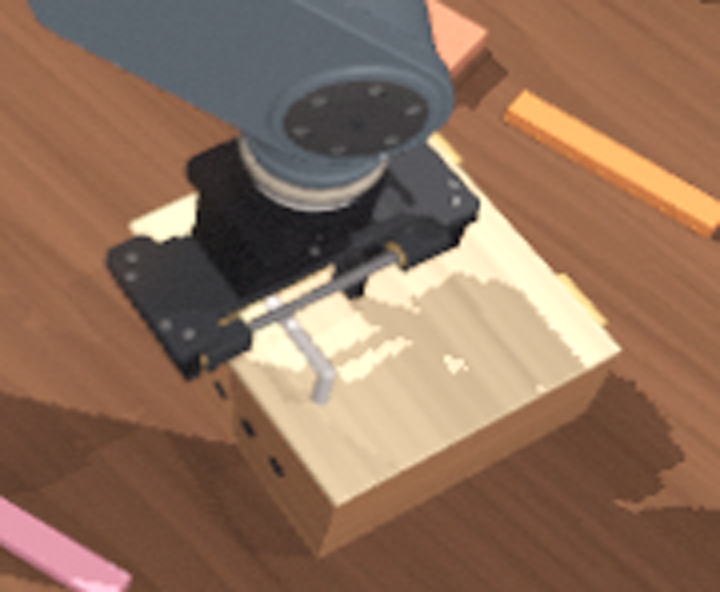

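The jaws straddle the bar, so I'll close on it.

Request:
move_arm([
  [1, 0, -1.3, -1, 0],
  [1, 0, -1.3, -1, 0],
  [1, 0, -1.3, -1, 0],
  [1, 0, -1.3, -1, 0],
  [1, 0, -1.3, -1, 0],
  [1, 0, -1.3, -1, 0],
  [1, 0, -1.3, -1, 0],
  [1, 0, -1.3, -1, 0],
])

```text
time: 17.3
position: [0.4845, -0.26, 0.134]
tool_rot: [-0.547, -0.448, 0.547, -0.448]
ft_force: [-0.1, -0.2, 0.1]
grip_width: 0.0418
```

Request:
move_arm([
  [1, 0, 0, 0, 0],
  [1, 0, 0, 0, 0],
  [1, 0, 0, 0, 0],
  [1, 0, 0, 0, 0],
  [1, 0, 0, 0, 0],
  [1, 0, 0, 0, 0],
  [1, 0, 0, 0, 0],
  [1, 0, 0, 0, 0],
])

```text
time: 17.97
position: [0.4848, -0.2601, 0.134]
tool_rot: [0.547, 0.448, -0.547, 0.448]
ft_force: [0.4, -0.5, -1.2]
grip_width: 0.0087
```

```bash
python3 -c "
from nav import *
nav(.4854,-.2598,.1345,-11.3)
r=np.hypot(170,43);b=np.arctan2(43,170)
for t in range(0,50,3):
  th=np.radians(t); print(t,'x(up neg)',-(r*np.sin(b+th)-43).round(1),'y',(170-r*np.cos(b+th)).round(1))
"
```

```text
pos [ 0.4848 -0.2601  0.134 ] q [-0.7   0.59  1.72  0.    0.83 -0.5 ] xaxis [ 0. -0. -1.] yaw -11.4 F [ 0.4 -0.5 -1.2] w 0.0087
shift [-0.5  0.6 -0.4] turn about x -0.1
0 x(up neg) -0.0 y 0.0
3 x(up neg) -8.8 y 2.5
6 x(up neg) -17.5 y 5.4
9 x(up neg) -26.1 y 8.8
12 x(up neg) -34.4 y 12.7
15 x(up neg) -42.5 y 16.9
18 x(up neg) -50.4 y 21.6
21 x(up neg) -58.1 y 26.7
24 x(up neg) -65.4 y 32.2
27 x(up neg) -72.5 y 38.1
30 x(up neg) -79.2 y 44.3
33 x(up neg) -85.7 y 50.8
36 x(up neg) -91.7 y 57.7
39 x(up neg) -97.4 y 64.9
42 x(up neg) -102.7 y 72.4
45 x(up neg) -107.6 y 80.2
48 x(up neg) -112.1 y 88.2
```

Request:
move_arm([
  [1, 0, 0, 0, 0],
  [1, -3, 0.8, 0, 0],
  [1, -8.8, 2.5, 0, 0],
  [1, -17.5, 5.4, 0, 0],
  [1, -26.1, 8.8, 0, 0],
  [1, -34.4, 12.7, 0, 0],
  [1, -34.4, 12.7, 0, 0],
  [1, -34.4, 12.7, 0, 0],
])

```text
time: 18.63
position: [0.4971, -0.2626, 0.1693]
tool_rot: [-0.547, -0.448, 0.547, -0.448]
ft_force: [0.5, -0.9, -3.0]
grip_width: 0.0088
```

```bash
python3 -c "
from nav import *
c=robot.camera('side')
nav(.4854,-.2598,.1345,-11.3)
cv2.imwrite('pics/s9.png',cv2.resize(c['image'][200:360,260:440,::-1],None,fx=4,fy=3.7,interpolation=2))
"
```

```text
pos [ 0.4969 -0.2626  0.1688] q [-0.68  0.55  1.67 -0.    0.92 -0.49] xaxis [ 0.    -0.001 -1.   ] yaw -11.4 F [ 1.4 -1.8 -2.8] w 0.0088
shift [ 34.3 -11.8  -0.5] turn about x -0.1
```

View pics/s9.png

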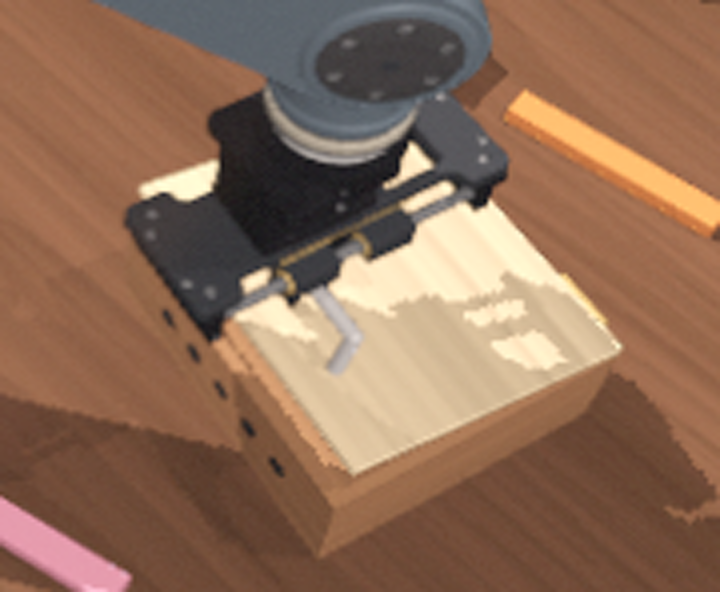

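The lid is rising and the forces are small, so I'll continue along the arc.

Request:
move_arm([
  [1, -8.1, 4.2, 0, 0],
  [1, -16, 8.9, 0, 0],
  [1, -23.7, 14, 0, 0],
  [1, -31, 19.5, 0, 0],
  [1, -38.1, 25.4, 0, 0],
  [1, -44.8, 31.6, 0, 0],
  [1, -51.3, 38.1, 0, 0],
  [1, -51.3, 38.1, 0, 0],
])

```text
time: 19.35
position: [0.5346, -0.2702, 0.2221]
tool_rot: [-0.547, -0.448, 0.547, -0.448]
ft_force: [-5.9, -1.5, 3.6]
grip_width: 0.009
```

Request:
move_arm([
  [1, -3, 3.4, 0, 0],
  [1, -6, 6.9, 0, 0],
  [1, -11.7, 14.1, 0, 0],
  [1, -17, 21.6, 0, 0],
  [1, -21.9, 29.4, 0, 0],
  [1, -21.9, 29.4, 0, 0],
  [1, -21.9, 29.4, 0, 0],
  [1, -21.9, 29.4, 0, 0],
])

```text
time: 20.02
position: [0.5624, -0.2759, 0.2441]
tool_rot: [-0.546, -0.448, 0.548, -0.448]
ft_force: [-7.2, -0.2, 7.0]
grip_width: 0.009
```

```bash
cat > lid.py <<'E'
from nav import *
def state(tag):
    cs=robot.camera('side');ct=robot.camera('top')
    a=np.radians(-11.3);u=np.array([np.cos(a),np.sin(a)]);v=np.array([-u[1],u[0]])
    H=np.array([.554,-.2735])+.1*u
    o=robot.get_obs();nav(.4854,-.2598,.1345,-11.3,o)
    g=o['position']+6e-3*R.from_quat(o['tool_rot']).as_matrix()[:,0]
    hx=(g[:2]-H)@u;hz=g[2]-.0855
    print('handle rel hinge',round(hx,4),round(hz,4),'r',round(np.hypot(hx,hz),4),'angle from grasp',round(np.degrees(np.arctan2(hz,-hx)-np.arctan2(43,170)),1))
    for n,c in(('s',cs),('t',ct)):
        im=c['image'][:,:,::-1].copy()
        for th,col in((45,(0,0,255)),):
            t=np.radians(th)
            P=[]
            for x,y,z in((-.2,-.11,0),(-.2,.11,0),(-.2,.11,.008),(-.2,-.11,.008),(0,-.11,.008),(0,.11,.008)):
                X=x*np.cos(t)+z*np.sin(t);Z=-x*np.sin(t)+z*np.cos(t)
                P.append([*(H+X*u+y*v),.0855+Z])
            q=proj(c,P)
            q4=((q+.5)*1).astype(int)
            for i,j in((0,1),(1,2),(2,3),(3,0),(3,4),(2,5)): cv2.line(im,tuple(map(int,q4[i])),tuple(map(int,q4[j])),col,1)
        x0,y0=(260,130) if n=='s' else (330,140)
        cv2.imwrite(f'pics/{n}{tag}.png',cv2.resize(im[y0:y0+200,x0:x0+200],None,fx=3,fy=3,interpolation=0))
        cv2.imwrite(f'pics/{n}{tag}f.png',c['image'][:,:,::-1])
E
python3 -c "
from lid import *
state('10')"
```

```text
pos [ 0.5623 -0.2759  0.244 ] q [-0.63  0.53  1.43 -0.    1.18 -0.43] xaxis [-0.002 -0.001 -1.   ] yaw -11.3 F [-6.8 -0.4  8. ] w 0.0089
shift [109.7 -78.3  -0.7] turn about x -0.0
handle rel hinge -0.0914 0.1525 r 0.1778 angle from grasp 44.9
```

View pics/s10.png

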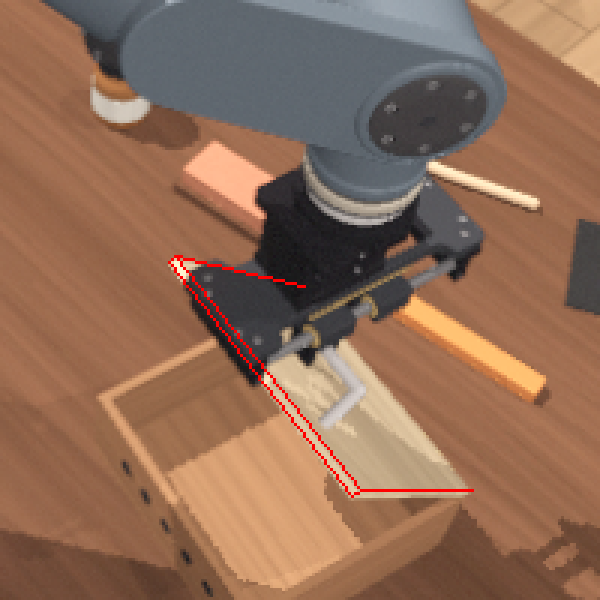

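View pics/t10.png

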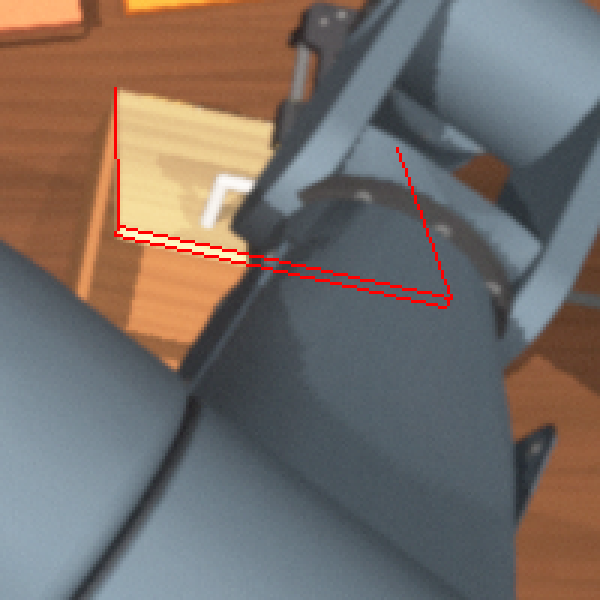

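The 45° overlay falls on the lid's front edge in both views. I'll relieve the slight outward pull of about 10 N, let it settle, and check once more.

Request:
move_arm([
  [1, 0.5, 0.3, 0, 0],
  [1, 1.3, 0.8, 0, 0],
  [1, 1.3, 0.8, 0, 0],
  [1, 1.3, 0.8, 0, 0],
  [1, 1.3, 0.8, 0, 0],
  [1, 1.3, 0.8, 0, 0],
  [1, 1.3, 0.8, 0, 0],
  [1, 1.3, 0.8, 0, 0],
])

```text
time: 20.78
position: [0.5619, -0.2758, 0.2437]
tool_rot: [-0.546, -0.449, 0.548, -0.447]
ft_force: [-10.3, 0.5, 12.3]
grip_width: 0.0089
```

```bash
python3 -c "
from lid import *
state('11')"
```

```text
pos [ 0.5619 -0.2758  0.2437] q [-0.63  0.53  1.43 -0.    1.18 -0.43] xaxis [-0.004 -0.    -1.   ] yaw -11.3 F [-10.4   1.5  13.2] w 0.009
shift [109.6 -77.7  -0.8] turn about x -0.0
handle rel hinge -0.0918 0.1522 r 0.1778 angle from grasp 44.7
```

View pics/s11.png

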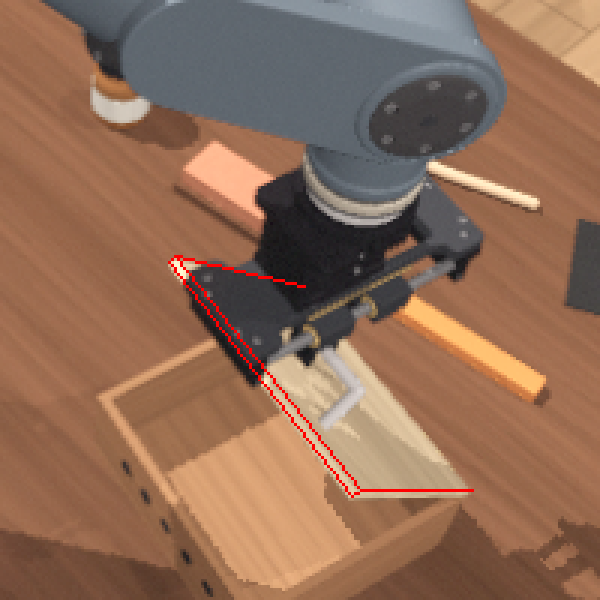

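View pics/s11f.png

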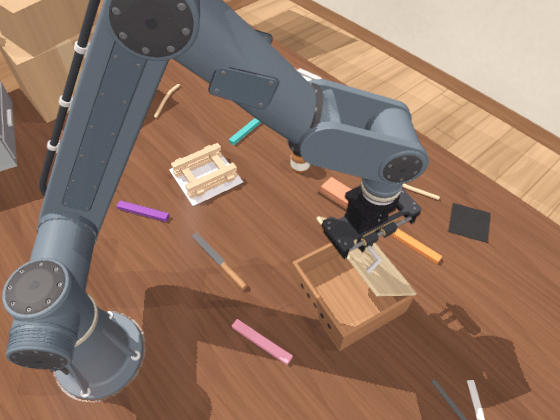

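The force rose instead of falling, so the sign is the other way. I'll back out along the radius.

Request:
move_arm([
  [1, -1, -0.6, 0, 0],
  [1, -2.2, -1.2, 0, 0],
  [1, -3.2, -1.7, 0, 0],
  [1, -3.2, -1.7, 0, 0],
  [1, -3.2, -1.7, 0, 0],
  [1, -3.2, -1.7, 0, 0],
  [1, -3.2, -1.7, 0, 0],
  [1, -3.2, -1.7, 0, 0],
])

```text
time: 21.55
position: [0.562, -0.2758, 0.2439]
tool_rot: [-0.547, -0.448, 0.547, -0.448]
ft_force: [-5.0, -1.3, 3.7]
grip_width: 0.009
```

```bash
python3 -c "
from lid import *
state('12')"
```

```text
pos [ 0.562  -0.2758  0.2439] q [-0.63  0.53  1.43 -0.    1.18 -0.44] xaxis [-0.001 -0.    -1.   ] yaw -11.4 F [-4.6 -1.6  4.6] w 0.0092
shift [109.5 -78.2  -0.6] turn about x -0.1
handle rel hinge -0.0917 0.1524 r 0.1779 angle from grasp 44.8
```

View pics/s12.png

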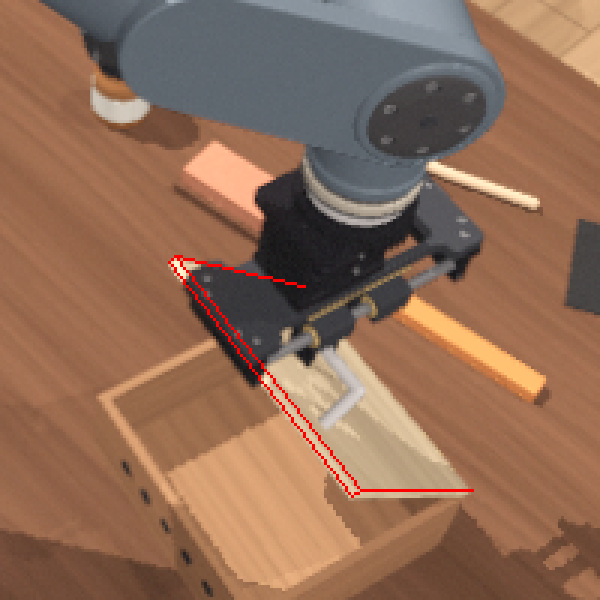

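```bash
python3 -c "
from rig import robot
print(robot.hand_in()); o=robot.get_obs(); print(o['time'],o['position'],o['ft_force'],o['grip_width'])"
```

```text
the job is handed in; nothing more can be done
None
the job is handed in; nothing more can be done
```

I laid both loose blanks as the third layer, slat_e above slat_b and slat_f above slat_a. Then I lifted the lid by its bar handle and handed in at about 21.7 s, still holding it open at 45°.

- **Stack:** before I lifted the lid, both cameras put the third layer within about 2 mm and 1° of its intended pose. I did not measure it again afterwards, but it looked unchanged in the later side picture.
- **Lid:** the grasp position gives 44.8°, and a 45° outline drawn on the last side picture matched the lid's front edge.
- **Force:** the wrist force while holding is about 6 N. It rose to about 17 N when I first corrected in the wrong direction, and I reversed that.
- **Small disagreement:** the measured distance from hinge to handle came out at 178 mm, against 175 mm from the given sizes. That is close to the 2 mm calibration error.
- **Other things:** I did not touch the stone, jar, file or look-alikes, though I only checked by eye that they had not moved.

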